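Set up the seasoning rack by height

TASK

Set up the seasoning rack for service: take the salt shaker, the spice jar, the pepper mill and the yellow-lidded jar that stand in front of the rack and stand them in its four bays, one to a bay, in order of height, with the shortest beside the mug of spoons and the tallest at the other end, so that nobody has to reach over a tall one for a spoon. Keep every container upright as you carry it, and leave them all standing flat on the bay mats.

Things in the scene. Friction and masses are not known exactly. Their poses are not given: they have to be found in the camera images.
- salt_shaker: glass salt shaker with a grey metal top, the shortest container: 90 mm high, 44 mm across, round, about 0.1 kg. Its body narrows from 43 mm across at 30 mm height to 34 mm at 62 mm; the round metal top is 34 mm across from 66 to 84 mm: grip this top about 80 mm above the foot. Stands loose between the rack and the table's near edge (one like it far right at the back is not meant). Origin: centre of its underside; z up.
- spice_jar: round glass spice jar with a red cap and a brown label, second shortest: 106 mm high, about 0.11 kg. Body 45 mm across up to 75 mm, cap 45 mm across from 85 mm up; grip about 72 mm above its foot. Stands loose between the rack and the table's near edge (ones like it far right at the back are not meant). Origin: centre of its underside; z up.
- pepper_mill: turned dark-wood pepper mill with a small steel nut on top, third in height: 132 mm high, about 0.18 kg. Foot 52 mm across, slim waist, round head 46 mm across from 90 to 122 mm above its foot; grip the head about 106 mm up. Stands loose. Origin: centre of its underside; z up.
- yellow_jar: cream plastic jar with a yellow screw lid, the tallest: 160 mm high, about 0.31 kg. Body 69 mm across up to 105 mm, then a shoulder; lid (fixed on) 64 mm across from 136 to 156 mm; grip the lid about 148 mm up. Stands loose. Origin: centre of its underside; z up.
- rack: low steel-wire seasoning rack, 364 x 92 mm, 37 mm high, fixed on the table: four square bays in one row, 86 mm wide inside, 90 mm from centre to centre, each with a black mat, parted and surrounded by thin round wires whose tops stand 37 mm above the table. Origin: centre of its underside; y along the row towards bay_a, x across it away from the robot, z up.
- bay_a: black square rubber mat, 80 x 80 x 2 mm, the end bay of the row on the robot's left (+y). The container stands on it, 8 mm above the table. Origin: centre of the mat's underside, 6 mm above the table; axes as the rack's.
- bay_b: black square rubber mat, 80 x 80 x 2 mm, second bay of the row from the robot's left. The container stands on it, 8 mm above the table. Origin: centre of the mat's underside, 6 mm above the table; axes as the rack's.
- bay_c: black square rubber mat, 80 x 80 x 2 mm, third bay of the row from the robot's left. The container stands on it, 8 mm above the table. Origin: centre of the mat's underside, 6 mm above the table; axes as the rack's.
- bay_d: black square rubber mat, 80 x 80 x 2 mm, the end bay of the row on the robot's right (-y). The container stands on it, 8 mm above the table. Origin: centre of the mat's underside, 6 mm above the table; axes as the rack's.
- spoon_mug: orange mug with two teaspoons standing in it, fixed, at one end of the rack (either end), just beyond bay_a or bay_d; a grey sugar canister with a wooden lid (113 mm high, 130 with its knob) stands at the other end. Mug 81 mm across and 101 mm high, spoons reach about 145 mm. Origin: centre of its underside with handle, some 115 mm from the centre of the bay next to it.
There are look-alikes about, which are no part of the job. What is shaped like the salt_shaker but purple is not meant. Leave any turquoise look-alike of the yellow_jar alone.

How it is judged:
By the outcome, as a careful person would: the job done as asked, in the order asked, and still so for the second after the job is handed in, with the robot touching nothing.
It also fails if it takes over 104 s, if anything falls off the work surface, if the arm or the gripper's body presses on something with over 40 N, if the wrist force passes 120 N, or if a joint passes its speed limit or range.

ROBOT

A 6-joint arm with a two-finger parallel gripper is mounted at the origin on a cart in front of the work surface, level with it; the furniture and walls round the work are solid. World frame = base frame: x ahead of the robot, y to its left, z up, the work surface at z = 0. Lengths are in m, angles in rad, forces in N, time in s.
With the tool pointing down it reaches from about 0.35 to 0.775 m from the base axis. Payload 7.3 kg.
Tool frame: the origin (TCP) lies at the very end of the fingers, on their centre line; the grasp point (between the pads) lies 19 mm behind it (robot.hold_point_z is the distance from the TCP to the grasp point, in m); z points along the fingers, y is the direction in which the jaws open and shut (so a half turn about z gives the same grasp; the last joint's range is limited). The gripper opens to 92 mm and grips with 3 to 60 N. Pads are 19 mm wide; open, the fingers measure 130 mm over their backs; the gripper's body (75 mm by 190 mm) begins 47 mm behind the grasp point.
Start: joints at [0.979, 0.342, 1.524, -0, 1.275, -0.146], TCP at [0.226, 0.474, 0.227] pointing down, gripper open.
Joint ranges: [-2.53, 2.53], [-0.77, 2.02], [0.04, 2.7], [-1, 4.14], [0.28, 2.66], [-3.11, 3.11]. Speed limits (rad/s): [2.57, 2.57, 3.14, 3.14, 3.14, 3.14].

INTERFACE

Orientations are given as [roll, pitch, yaw] about the fixed x, y, z axes, in that order (R = Rz(yaw) Ry(pitch) Rx(roll)).
In Python, from cell import monitor, viewer, robot gives the robot as it stands.
- The arm moves only by the tool move_arm, never from a script. Its argument "deltas" is a list of rows, each an object of numbers: "x", "y", "z": the shift along the tool's x, y, z in m; "wx", "wy", "wz": the turn, a rotation vector about the tool's x, y, z in degrees; "hand": the opening, from 0 (shut) to 1 (fully open). In form: [{"x": .., "y": .., "z": .., "wx": .., "wy": .., "wz": .., "hand": ..}, ...]. A call has 1 to 8 rows; each row is the pose to reach, as a shift and turn from the pose commanded when the call began, along the tool's axes at that moment; what a row does not reach only later rows make up. A row lasts 1/8 s, in which the tool goes at most 62.5 mm and 10.7 degrees, less where a joint would pass 70% of its speed; a pose out of reach is approached as far as the arm can. A call with a gripper value outside its range is refused whole. The fingers move at their own pace and stop on an object; "grip_force" is the grip in N (left out, the last holds). Time passes only in rows, so rows that repeat a pose let the fingers close. It gives the time, the measured TCP pose, the force and the opening at its end, in the units of the state.
- monitor.observe(): the state, without advancing time (a new reading comes with each control period).
- viewer.read_camera(name): name is "side" or "top"; returns the picture (384x512x3 uint8, red, green, blue); there is no depth.
- viewer.camera_params(name): a dict with "camera_matrix" (3x3 intrinsics, pixels), "k1" (the pictures are not rectified: a ray, as slopes to the right and down, at radius r is drawn at 1 + k1 r^2 times it, then the intrinsics apply), "R" (3x3) and "t" (3): a world point X has camera coordinates R X + t. Camera axes: x right, y down, z forward; pixel columns grow to the right and rows downward; lengths in m; the calibration is good to about 2 mm. A picture is of the moment at which its call begins. camera_params takes no time and is no camera call.
- robot.hand_in(): hands the job in, once; it reports no verdict.
The state is a dict: "time": time; "qpos": joint angles; "qvel": joint speeds; "joint_efforts": joint torques, N m; "tool_pos": TCP position; "tool_rot": TCP orientation; "contact_force": force on the tool from outside, world axes, zero at the start; "torque": the same for the moment, N m; "opening": finger opening in m.
Only numpy, scipy, OpenCV 4.12 (cv2) and the standard library are available. Lean on these libraries where they do the work, as an engineer would, in place of code of your own. Each camera call takes 0.05 s, during which the arm holds its last target. There are 200 camera calls.

## Working session

There is one attempt and no reset: what is moved stays moved. The work goes in short steps, Python scripts to look and compute and a tool call to move; the robot and the scene stay as the last step left them, time stands still between calls to the robot, and variables do not carry over. Pictures are saved under pics/ and viewed, about 12 in all and at most 16, crops included, and the job is handed in when it is done.

Besides the shell and the picture viewer there is one more tool, called as name(argument=value, ...), one argument or row to a line, values as JSON. move_arm: Moves the arm, as the interface text tells. Its arguments: {"type":"object","properties":{"deltas":{"type":"array","items":{"type":"object","properties":{"x":{"type":"number"},"y":{"type":"number"},"z":{"type":"number"},"wx":{"type":"number"},"wy":{"type":"number"},"wz":{"type":"number"},"hand":{"type":"number"}}}},"grip_force":{"type":"number"}},"required":["deltas"]}

```bash
ls; mkdir -p pics; python3 - <<'E'
from cell import monitor, viewer, robot
import cv2
s=monitor.observe(); print(s['time'],s['tool_pos'],s['tool_rot'],s['opening'],robot.hold_point_z)
for n in('top','side'):
    im=viewer.read_camera(n); cv2.imwrite(f'pics/{n}0.png',im[:,:,::-1])
    p=viewer.camera_params(n); print(n,p)
a=cv2.imread('pics/top0.png')
cv2.imwrite('pics/top0v.png',cv2.resize(a,(800,600),interpolation=cv2.INTER_CUBIC))
a=cv2.imread('pics/side0.png')
cv2.imwrite('pics/side0v.png',cv2.resize(a,(800,600),interpolation=cv2.INTER_CUBIC))
E
```

```text
pics
0.0 [0.22610629 0.47335913 0.22602598] [-3.14002592e+00 -2.65118738e-04  2.69579056e+00] 0.09153115110079948 0.0188
top {'camera_matrix': array([[409.22649736,   0.        , 254.82010475],
       [  0.        , 409.22649736, 190.43600583],
       [  0.        ,   0.        ,   1.        ]]), 'k1': -0.04570663917201131, 'R': array([[ 0.01300197, -0.99990382,  0.0048272 ],
       [-0.97642238, -0.01373667, -0.2154313 ],
       [ 0.21547689, -0.00191236, -0.97650707]]), 't': array([-0.01764805,  0.49242034,  1.01984128])}
side {'camera_matrix': array([[365.79666846,   0.        , 252.31041785],
       [  0.        , 365.79666846, 184.57674078],
       [  0.        ,   0.        ,   1.        ]]), 'k1': -0.08300541503286729, 'R': array([[ 0.8624341 , -0.50615468,  0.00385608],
       [-0.29752898, -0.51309165, -0.80511705],
       [ 0.40949228,  0.6932131 , -0.59310342]]), 't': array([-0.42950725,  0.18960223,  0.71036972])}
```

View pics/top0v.png

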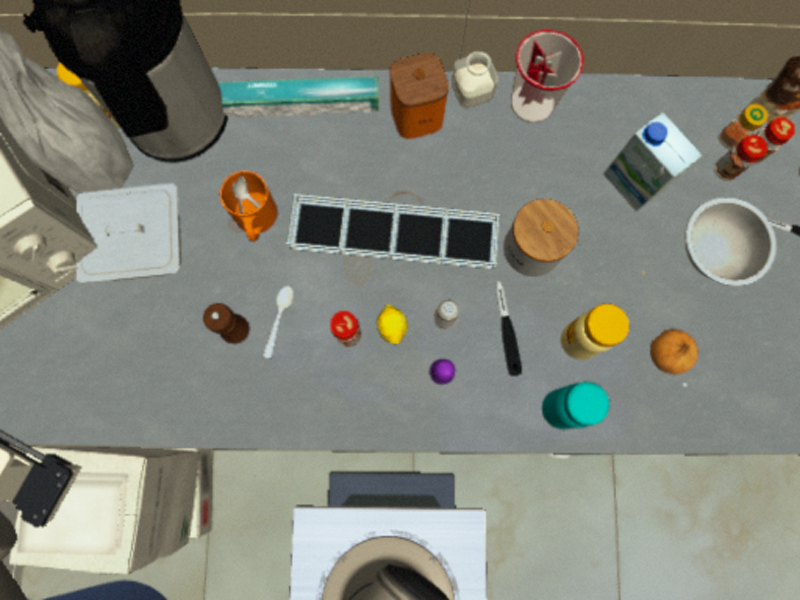

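View pics/side0v.png

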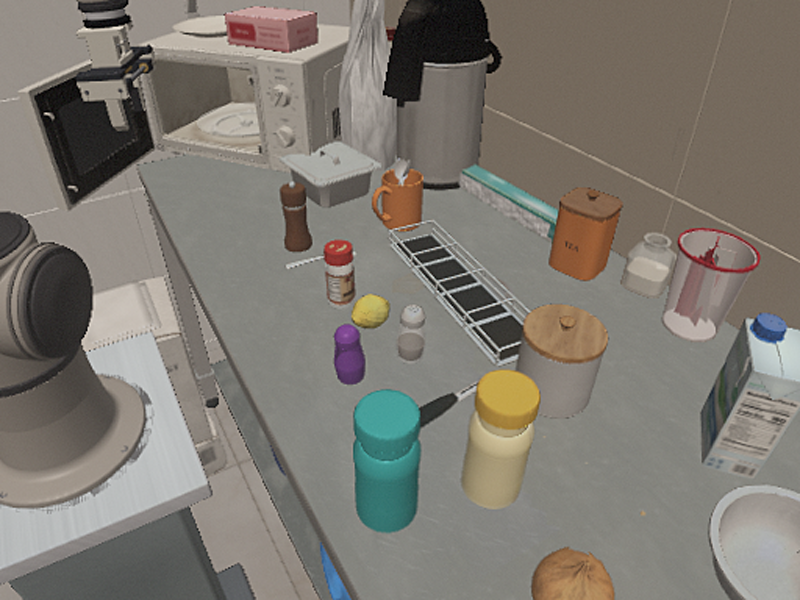

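Both views show the orange mug at the left (+y) end beside bay_a (top ~(247,200)) and the canister at the bay_d end. Mats lie at (320,226), (370,231), (420,235) and (470,241). The containers in the top view are the mill head (217,318), red cap (345,322), salt top (447,313) and yellow lid (607,325). So the order is salt→a, spice→b, mill→c, yellow→d.

```bash
cat > h.py <<'E'
import numpy as np, cv2
from cell import viewer
def ray(n,uv):
    p=viewer.camera_params(n);K=p['camera_matrix']
    d=(np.array(uv,float)-K[:2,2])/K[0,0]; u=d.copy()
    for _ in range(10): u=d/(1+p['k1']*(u@u))
    return -p['R'].T@p['t'], p['R'].T@np.r_[u,1]
def plane(n,uv,z):
    c,d=ray(n,uv); return c+d*(z-c[2])/d[2]
def tri(uvt,uvs):
    (a,d),(b,e)=ray('top',uvt),ray('side',uvs)
    s=np.linalg.lstsq(np.c_[d,-e],b-a,rcond=None)[0]
    P,Q=a+s[0]*d,b+s[1]*e; return (P+Q)/2,np.linalg.norm(P-Q)
def proj(n,X):
    p=viewer.camera_params(n);c=p['R']@np.array(X)+p['t'];u=c[:2]/c[2]
    return p['camera_matrix'][:2,2]+p['camera_matrix'][0,0]*u*(1+p['k1']*(u@u))
def blobs(im,lo,hi,box,amin=20):
    """box x0,y0,x1,y1 in px; list (area,cx,cy,bbox)"""
    m=cv2.inRange(cv2.cvtColor(im,cv2.COLOR_BGR2HSV),np.array(lo),np.array(hi))
    k=np.zeros_like(m);x0,y0,x1,y1=[int(v) for v in box];k[y0:y1,x0:x1]=m[y0:y1,x0:x1]
    n,l,s,c=cv2.connectedComponentsWithStats(k)
    return sorted([(int(s[i,4]),*c[i].round(1),tuple(int(v) for v in s[i,:4])) for i in range(1,n) if s[i,4]>=amin],reverse=True)
E
python3 - <<'E'
from h import *
T=cv2.imread('pics/top0.png');S=cv2.imread('pics/side0.png');f=1/1.5625
bx=lambda *a:[v*f for v in a]
print('mats');
for b in blobs(T,(0,0,0),(180,255,45),bx(290,195,500,270),200):
    print(b,plane('top',b[1:3],.008).round(4))
for nm,lo,hi,bt,bs,z in [('yellow',(18,150,120),(32,255,255),(560,290,640,370),(460,360,550,440),.16),
  ('red',(0,150,80),(8,255,255),(325,305,365,350),(315,235,360,270),.106),
  ('turq',(75,100,50),(100,255,255),(530,370,620,440),(340,380,430,540),.16),
  ('purple',(130,100,40),(160,255,255),(420,350,465,390),(330,320,370,390),.09)]:
    print(nm)
    for b in blobs(T,lo,hi,bx(*bt))[:2]: print(' top',b,plane('top',b[1:3],z).round(4))
    for b in blobs(S,lo,hi,bx(*bs))[:2]: print(' side',b,plane('side',b[1:3],z-.01).round(4))
c=lambda im,x0,y0,x1,y1:cv2.resize(im[int(y0*f):int(y1*f),int(x0*f):int(x1*f)],(390,290),interpolation=cv2.INTER_CUBIC)
g=np.vstack([np.hstack([c(T,195,290,275,350),c(T,410,285,490,345)]),np.hstack([c(S,260,170,356,242),c(S,365,295,461,367)])])
cv2.imwrite('pics/crop1.png',g)
E
```

```text
mats
(621, np.float64(299.8), np.float64(153.2), (286, 141, 28, 26)) [ 0.6112 -0.1355  0.008 ]
(614, np.float64(236.0), np.float64(146.9), (222, 135, 29, 25)) [0.627  0.0433 0.008 ]
(613, np.float64(267.8), np.float64(150.0), (254, 138, 29, 25)) [ 0.6192 -0.0459  0.008 ]
(606, np.float64(204.1), np.float64(143.9), (190, 132, 29, 25)) [0.6346 0.1332 0.008 ]
yellow
 top (590, np.float64(388.5), np.float64(207.5), (374, 194, 29, 29)) [ 0.4325 -0.3256  0.16  ]
 side (1242, np.float64(324.4), np.float64(255.3), (305, 237, 41, 38)) [ 0.4329 -0.3324  0.15  ]
red
 top (233, np.float64(219.9), np.float64(208.0), (212, 199, 17, 19)) [0.4355 0.0748 0.106 ]
 side (223, np.float64(216.0), np.float64(161.9), (208, 154, 17, 16)) [0.438  0.0717 0.096 ]
turq
 top (1021, np.float64(368.7), np.float64(259.3), (347, 244, 43, 31)) [ 0.3116 -0.2733  0.16  ]
 side (3378, np.float64(247.0), np.float64(293.6), (226, 249, 43, 92)) [ 0.2927 -0.3339  0.15  ]
purple
 top (194, np.float64(283.0), np.float64(237.3), (276, 230, 15, 16)) [ 0.3669 -0.0821  0.09  ]
 side (542, np.float64(222.5), np.float64(226.6), (214, 208, 19, 38)) [ 0.3562 -0.1246  0.08  ]
```

View pics/crop1.png

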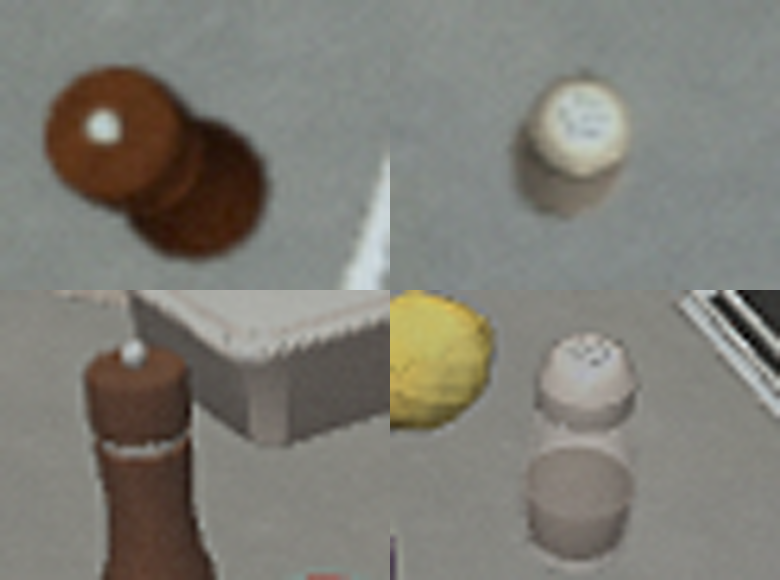

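Crop 1: the mill's nut is at about (103,127) in the top crop and (132,60) in the side crop. The salt dome is centred at about (190,122) in the top crop and (197,62) in the side crop. The mats come out 90 mm apart, which agrees with the rack.

```bash
python3 - <<'E'
from h import *
from cell import monitor
print('mill',tri((138.3,202.4),(187.2,118.3)),plane('top',(138.3,202.4),.131))
print('salt',tri((287.3,198.6),(264.6,198.7)),plane('top',(287.3,198.6),.086))
print('yellow',tri((388.3,208),(317.5*1,247)))
mats=np.array([[.6346,.1332],[.627,.0433],[.6192,-.0459],[.6112,-.1355]])
u=mats[0]-mats[3];u/=np.linalg.norm(u);th=np.arctan2(-u[0],u[1]);print('theta deg',np.degrees(th),np.hypot(*mats.T))
s=monitor.observe();print(s['time'],s['tool_pos'],s['tool_rot'],'yaw deg',np.degrees(s['tool_rot'][2]))
E
```

```text
mill (array([0.44534034, 0.27186752, 0.12498405]), np.float64(0.0046889231461438325)) [0.44194572 0.27074621 0.131     ]
salt (array([ 0.46892937, -0.0949344 ,  0.08399522]), np.float64(0.006489318973029102)) [ 0.46547078 -0.09346822  0.086     ]
yellow (array([ 0.42834231, -0.32261458,  0.16318168]), np.float64(0.005251671143038414))
theta deg -4.977101794348462 [0.64842841 0.62849335 0.6208989  0.62603969]
0.1 [0.22613671 0.47338193 0.22612152] [-3.14022079e+00 -2.13835065e-04  2.69578534e+00] yaw deg 154.45712267416823
```

move_arm(
  deltas=[
    {"x": -0.046, "y": -0.041, "hand": 0.7},
    {"x": -0.092, "y": -0.082, "hand": 0.7},
    {"x": -0.138, "y": -0.123, "wz": 10, "hand": 0.7},
    {"x": -0.185, "y": -0.163, "wz": 20, "hand": 0.7},
    {"x": -0.231, "y": -0.204, "wz": 30, "hand": 0.7},
    {"x": -0.277, "y": -0.245, "wz": 40, "hand": 0.7},
    {"x": -0.323, "y": -0.286, "wz": 50, "hand": 0.7},
    {"x": -0.37, "y": -0.326, "wz": 60, "hand": 0.7},
  ],
  grip_force=20,
)

```text
schema error: expected keys x, y, z, wx, wy, wz, hand
```

move_arm(
  deltas=[
    {"x": -0.046, "y": -0.041, "z": 0, "wx": 0, "wy": 0, "wz": 0, "hand": 0.7},
    {"x": -0.092, "y": -0.082, "z": 0, "wx": 0, "wy": 0, "wz": 0, "hand": 0.7},
    {"x": -0.138, "y": -0.123, "z": 0, "wx": 0, "wy": 0, "wz": 10, "hand": 0.7},
    {"x": -0.185, "y": -0.163, "z": 0, "wx": 0, "wy": 0, "wz": 20, "hand": 0.7},
    {"x": -0.231, "y": -0.204, "z": 0, "wx": 0, "wy": 0, "wz": 30, "hand": 0.7},
    {"x": -0.277, "y": -0.245, "z": 0, "wx": 0, "wy": 0, "wz": 40, "hand": 0.7},
    {"x": -0.323, "y": -0.286, "z": 0, "wx": 0, "wy": 0, "wz": 50, "hand": 0.7},
    {"x": -0.37, "y": -0.326, "z": 0, "wx": 0, "wy": 0, "wz": 60, "hand": 0.7},
  ],
  grip_force=20,
)

```text
time: 1.1
tool_pos: [0.4199, 0.0181, 0.2267]
tool_rot: [3.141, -0.0, 1.643]
contact_force: [0.5, 0.8, 1.3]
opening: 0.0642
```

move_arm(
  deltas=[
    {"x": -0.06, "y": 0.019, "z": 0, "wx": 0, "wy": 0, "wz": 5, "hand": 0.7},
    {"x": -0.117, "y": 0.0385, "z": 0.02, "wx": 0, "wy": 0, "wz": 9.5, "hand": 0.7},
    {"x": -0.117, "y": 0.0385, "z": 0.07, "wx": 0, "wy": 0, "wz": 9.5, "hand": 0.7},
    {"x": -0.117, "y": 0.0385, "z": 0.112, "wx": 0, "wy": 0, "wz": 9.5, "hand": 0.7},
    {"x": -0.117, "y": 0.0385, "z": 0.112, "wx": 0, "wy": 0, "wz": 9.5, "hand": 0.7},
  ],
)

```text
time: 1.72
tool_pos: [0.4649, -0.093, 0.1122]
tool_rot: [-3.134, -0.002, 1.482]
contact_force: [-0.2, 1.1, 0.3]
opening: 0.0639
```

```bash
cat > look.py <<'E'
import sys
from h import *
from cell import monitor
tag=sys.argv[1]
s=monitor.observe();print(s['time'],s['tool_pos'].round(4),np.degrees(s['tool_rot']).round(2),round(s['opening'],4))
tp=s['tool_pos'];o=[]
for n in('side','top'):
    im=np.ascontiguousarray(viewer.read_camera(n)[:,:,::-1]);cv2.imwrite(f'pics/{n}_{tag}.png',im)
    u=proj(n,tp);print(n,'tcp px',u.round(1))
    x,y=int(min(max(u[0]-50,0),412)),int(min(max(u[1]-50,0),284));print(' crop origin',x,y,'scale 4')
    o.append(cv2.resize(im[y:y+100,x:x+100],(400,400),interpolation=cv2.INTER_CUBIC))
cv2.imwrite(f'pics/v_{tag}.png',np.hstack(o))
E
python3 look.py salt1
```

```text
1.725 [ 0.4649 -0.093   0.1122] [-1.7959e+02 -1.2000e-01  8.4930e+01] 0.0639
side tcp px [261.3 188.7]
 crop origin 211 138 scale 4
top tcp px [288.  196.8]
 crop origin 237 146 scale 4
```

View pics/v_salt1.png

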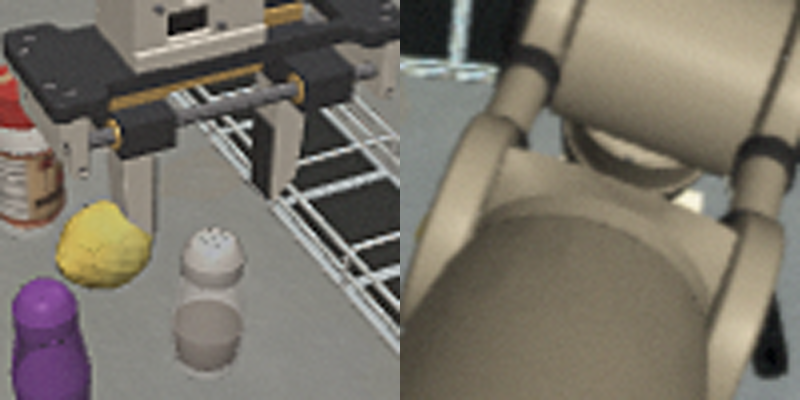

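The side crop shows the fingertips at about (140,235) and (275,200), with the salt dome at (213,240). The dome lies nearly under the tips' midpoint, slightly farther away. Going down now.

move_arm(
  deltas=[
    {"x": 0.002, "y": 0.003, "z": 0.025, "wx": 0, "wy": 0, "wz": 0, "hand": 0.7},
    {"x": 0.002, "y": 0.003, "z": 0.051, "wx": 0, "wy": 0, "wz": 0, "hand": 0.7},
    {"x": 0.002, "y": 0.003, "z": 0.051, "wx": 0, "wy": 0, "wz": 0, "hand": 0.7},
    {"x": 0.002, "y": 0.003, "z": 0.051, "wx": 0, "wy": 0, "wz": 0, "hand": 0.2},
    {"x": 0.002, "y": 0.003, "z": 0.051, "wx": 0, "wy": 0, "wz": 0, "hand": 0.2},
    {"x": 0.002, "y": 0.003, "z": 0.051, "wx": 0, "wy": 0, "wz": 0, "hand": 0.2},
    {"x": 0.002, "y": 0.003, "z": 0.051, "wx": 0, "wy": 0, "wz": 0, "hand": 0.2},
  ],
  grip_force=15,
)

```text
time: 2.7
tool_pos: [0.4706, -0.092, 0.0642]
tool_rot: [3.141, 0.0, 1.483]
contact_force: [1.2, -1.3, 3.1]
opening: 0.0331
```

move_arm(
  deltas=[
    {"x": 0, "y": 0, "z": -0.035, "wx": 0, "wy": 0, "wz": 0, "hand": 0.2},
    {"x": 0.01, "y": 0.006, "z": -0.07, "wx": 0, "wy": 0, "wz": 0, "hand": 0.2},
    {"x": 0.055, "y": 0.033, "z": -0.07, "wx": 0, "wy": 0, "wz": 0, "hand": 0.2},
    {"x": 0.105, "y": 0.063, "z": -0.07, "wx": 0, "wy": 0, "wz": 0, "hand": 0.2},
    {"x": 0.155, "y": 0.093, "z": -0.07, "wx": 0, "wy": 0, "wz": 0, "hand": 0.2},
    {"x": 0.2, "y": 0.12, "z": -0.07, "wx": 0, "wy": 0, "wz": 0, "hand": 0.2},
    {"x": 0.2385, "y": 0.144, "z": -0.07, "wx": 0, "wy": 0, "wz": 0, "hand": 0.2},
    {"x": 0.2385, "y": 0.144, "z": -0.07, "wx": 0, "wy": 0, "wz": 0, "hand": 0.2},
  ],
)

```text
time: 3.7
tool_pos: [0.6354, 0.1357, 0.1327]
tool_rot: [-3.141, -0.001, 1.486]
contact_force: [-0.7, -0.9, -0.6]
opening: 0.0329
```

```bash
python3 look.py salt2
```

```text
3.7 [0.6354 0.1357 0.1327] [-1.7998e+02 -3.0000e-02  8.5150e+01] 0.0329
side tcp px [270.9 119.5]
 crop origin 220 69 scale 4
top tcp px [197.4 127.4]
 crop origin 147 77 scale 4
```

View pics/v_salt2.png

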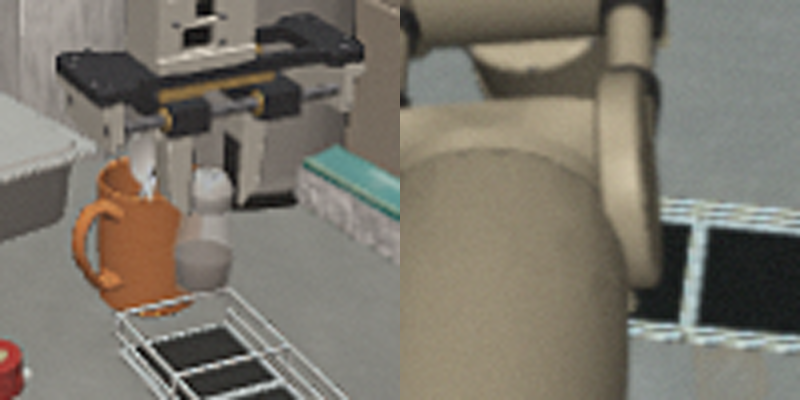

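The shaker is held upright above bay_a, with its foot at about (205,280) in the side crop, the bay_a mat near (190,345), and the mug clear to the left. I'll check the lateral offset numerically before lowering.

```bash
python3 - <<'E'
from h import *
S=cv2.imread('pics/side0.png')
M=[[.6346,.1332,.008],[.627,.0433,.008],[.6192,-.0459,.008],[.6112,-.1355,.008]]
for m in M: print(proj('side',m).round(1))
im=cv2.imread('pics/side_salt2.png')
m=cv2.inRange(cv2.cvtColor(im,cv2.COLOR_BGR2GRAY),0,60)
for b in blobs(S,(0,0,0),(180,255,60),(245,140,340,230),40): print(b,plane('side',b[1:3],.008).round(4))
print('foot lowered',proj('side',[.6354,.1357,.008]),'now foot', proj('side',[.6354,.1357,.0685]))
E
```

```text
[269.7 159. ]
[285.2 175.1]
[302.6 193.4]
[322.6 214.5]
(335, np.float64(321.8), np.float64(211.2), (307, 202, 28, 20)) [ 0.6173 -0.125   0.008 ]
(265, np.float64(302.5), np.float64(190.5), (288, 183, 30, 16)) [ 0.6263 -0.0358  0.008 ]
(193, np.float64(284.7), np.float64(172.1), (272, 166, 26, 13)) [0.6341 0.0561 0.008 ]
(139, np.float64(269.3), np.float64(156.0), (258, 151, 23, 11)) [0.6424 0.1477 0.008 ]
(117, np.float64(311.5), np.float64(199.8), (300, 195, 24, 11)) [ 0.6228 -0.0779  0.008 ]
(107, np.float64(292.9), np.float64(180.4), (282, 176, 23, 10)) [0.6308 0.0129 0.008 ]
(105, np.float64(276.2), np.float64(163.4), (266, 159, 22, 9)) [0.638  0.1044 0.008 ]
(65, np.float64(325.7), np.float64(224.8), (320, 220, 13, 10)) [ 0.5946 -0.1672  0.008 ]
foot lowered [269.49743984 158.53006849] now foot [270.16841134 140.26389181]
```

move_arm(
  deltas=[
    {"x": -0.002, "y": 0, "z": 0.03, "wx": 0, "wy": 0, "wz": 0, "hand": 0.2},
    {"x": -0.002, "y": 0, "z": 0.05, "wx": 0, "wy": 0, "wz": 0, "hand": 0.2},
    {"x": -0.002, "y": 0, "z": 0.06, "wx": 0, "wy": 0, "wz": 0, "hand": 0.2},
    {"x": -0.002, "y": 0, "z": 0.06, "wx": 0, "wy": 0, "wz": 0, "hand": 0.2},
    {"x": -0.002, "y": 0, "z": 0.0615, "wx": 0, "wy": 0, "wz": 0, "hand": 0.2},
    {"x": -0.002, "y": 0, "z": 0.0615, "wx": 0, "wy": 0, "wz": 0, "hand": 0.2},
  ],
)

```text
time: 4.55
tool_pos: [0.6347, 0.131, 0.0728]
tool_rot: [3.141, -0.0, 1.483]
contact_force: [0.7, -0.2, -1.2]
opening: 0.033
```

move_arm(
  deltas=[
    {"x": 0, "y": 0, "z": 0.001, "wx": 0, "wy": 0, "wz": 0, "hand": 0.2},
    {"x": 0, "y": 0, "z": 0.001, "wx": 0, "wy": 0, "wz": 0, "hand": 0.6},
    {"x": 0, "y": 0, "z": 0.001, "wx": 0, "wy": 0, "wz": 0, "hand": 0.6},
    {"x": 0, "y": 0, "z": 0.001, "wx": 0, "wy": 0, "wz": 0, "hand": 0.6},
    {"x": 0, "y": 0, "z": -0.03, "wx": 0, "wy": 0, "wz": 0, "hand": 0.6},
    {"x": 0, "y": 0, "z": -0.07, "wx": 0, "wy": 0, "wz": 0, "hand": 0.7},
    {"x": 0, "y": 0, "z": -0.08, "wx": 0, "wy": 0, "wz": 0, "hand": 0.7},
  ],
)

```text
time: 5.42
tool_pos: [0.6358, 0.1312, 0.1551]
tool_rot: [3.137, -0.001, 1.483]
contact_force: [0.1, 0.6, -0.7]
opening: 0.0636
```

move_arm(
  deltas=[
    {"x": -0.019, "y": -0.048, "z": 0, "wx": 0, "wy": 0, "wz": 0, "hand": 0.9},
    {"x": -0.037, "y": -0.096, "z": 0, "wx": 0, "wy": 0, "wz": 0, "hand": 0.9},
    {"x": -0.056, "y": -0.144, "z": 0, "wx": 0, "wy": 0, "wz": 0, "hand": 0.9},
    {"x": -0.0745, "y": -0.192, "z": 0.0, "wx": 0, "wy": 0, "wz": 0, "hand": 0.9},
    {"x": -0.0745, "y": -0.192, "z": 0.033, "wx": 0, "wy": 0, "wz": 0, "hand": 0.9},
    {"x": -0.0745, "y": -0.192, "z": 0.033, "wx": 0, "wy": 0, "wz": 0, "hand": 0.9},
  ],
)

```text
time: 6.18
tool_pos: [0.4348, 0.0736, 0.1176]
tool_rot: [-3.137, 0.0, 1.482]
contact_force: [-0.5, -0.1, -0.3]
opening: 0.0829
```

```bash
python3 look.py spice1
```

```text
6.175 [0.4348 0.0736 0.1176] [-1.7973e+02  2.0000e-02  8.4940e+01] 0.0829
side tcp px [213.9 154.2]
 crop origin 163 104 scale 4
top tcp px [220.  207.5]
 crop origin 169 157 scale 4
```

View pics/v_spice1.png

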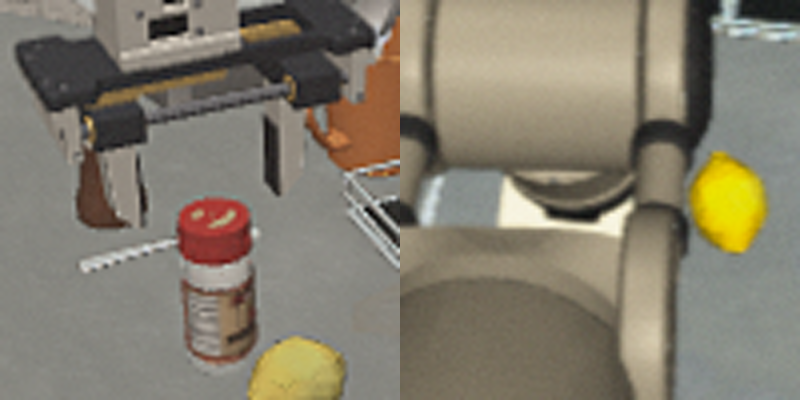

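The side crop shows the tips at (130,222) and (283,192), with the red cap at (213,212) between them, slightly farther and to the right as with the salt. Applying the same small correction and going down.

move_arm(
  deltas=[
    {"x": 0.003, "y": 0.005, "z": 0.005, "wx": 0, "wy": 0, "wz": 0, "hand": 0.9},
    {"x": 0.003, "y": 0.005, "z": 0.035, "wx": 0, "wy": 0, "wz": 0, "hand": 0.9},
    {"x": 0.003, "y": 0.005, "z": 0.065, "wx": 0, "wy": 0, "wz": 0, "hand": 0.9},
    {"x": 0.003, "y": 0.005, "z": 0.065, "wx": 0, "wy": 0, "wz": 0, "hand": 0.6},
    {"x": 0.003, "y": 0.005, "z": 0.065, "wx": 0, "wy": 0, "wz": 0, "hand": 0.3},
    {"x": 0.003, "y": 0.005, "z": 0.065, "wx": 0, "wy": 0, "wz": 0, "hand": 0.3},
    {"x": 0.003, "y": 0.005, "z": 0.065, "wx": 0, "wy": 0, "wz": 0, "hand": 0.3},
    {"x": 0.003, "y": 0.005, "z": 0.065, "wx": 0, "wy": 0, "wz": 0, "hand": 0.3},
  ],
)

```text
time: 7.28
tool_pos: [0.4419, 0.0763, 0.0547]
tool_rot: [3.141, -0.0, 1.483]
contact_force: [-1.8, 0.2, 4.6]
opening: 0.0443
```

move_arm(
  deltas=[
    {"x": 0, "y": 0, "z": -0.035, "wx": 0, "wy": 0, "wz": 0, "hand": 0.3},
    {"x": 0, "y": 0.005, "z": -0.07, "wx": 0, "wy": 0, "wz": 0, "hand": 0.3},
    {"x": -0.006, "y": 0.055, "z": -0.07, "wx": 0, "wy": 0, "wz": 0, "hand": 0.3},
    {"x": -0.011, "y": 0.105, "z": -0.07, "wx": 0, "wy": 0, "wz": 0, "hand": 0.3},
    {"x": -0.017, "y": 0.15, "z": -0.07, "wx": 0, "wy": 0, "wz": 0, "hand": 0.3},
    {"x": -0.017, "y": 0.187, "z": -0.07, "wx": 0, "wy": 0, "wz": 0, "hand": 0.3},
    {"x": -0.017, "y": 0.187, "z": -0.07, "wx": 0, "wy": 0, "wz": 0, "hand": 0.3},
  ],
)

```text
time: 8.15
tool_pos: [0.6283, 0.0423, 0.1233]
tool_rot: [3.141, -0.0, 1.482]
contact_force: [-0.5, -0.3, -1.1]
opening: 0.044
```

```bash
python3 look.py spice2
```

```text
8.15 [0.6283 0.0423 0.1233] [179.97  -0.    84.92] 0.044
side tcp px [288.4 137.8]
 crop origin 238 87 scale 4
top tcp px [234.6 131.9]
 crop origin 184 81 scale 4
```

View pics/v_spice2.png

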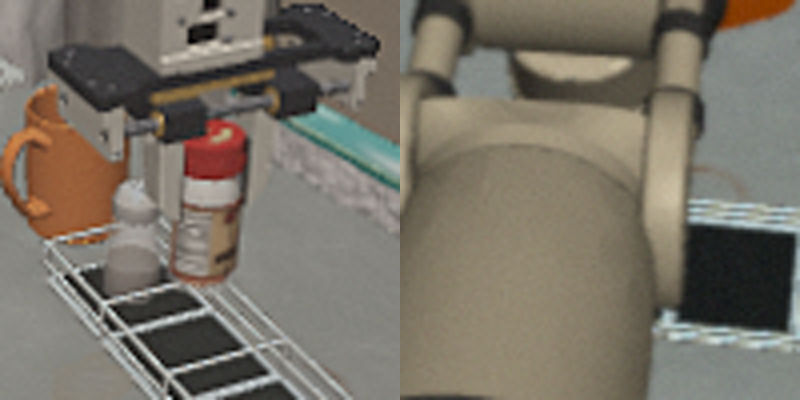

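The jar is over bay_b with its foot at about (203,280) and its cap at (217,150). It leans a few degrees in the grip. The salt stands upright in bay_a. Lowering gently so the mat squares it up.

move_arm(
  deltas=[
    {"x": 0.001, "y": -0.001, "z": 0.03, "wx": 0, "wy": 0, "wz": 0, "hand": 0.3},
    {"x": 0.001, "y": -0.001, "z": 0.05, "wx": 0, "wy": 0, "wz": 0, "hand": 0.3},
    {"x": 0.001, "y": -0.001, "z": 0.056, "wx": 0, "wy": 0, "wz": 0, "hand": 0.3},
    {"x": 0.001, "y": -0.001, "z": 0.058, "wx": 0, "wy": 0, "wz": 0, "hand": 0.3},
    {"x": 0.001, "y": -0.001, "z": 0.06, "wx": 0, "wy": 0, "wz": 0, "hand": 0.3},
    {"x": 0.001, "y": -0.001, "z": 0.061, "wx": 0, "wy": 0, "wz": 0, "hand": 0.3},
    {"x": 0.001, "y": -0.001, "z": 0.061, "wx": 0, "wy": 0, "wz": 0, "hand": 0.3},
  ],
)

```text
time: 9.12
tool_pos: [0.6259, 0.044, 0.0635]
tool_rot: [3.141, -0.0, 1.483]
contact_force: [0.5, 0.3, -0.9]
opening: 0.0443
```

```bash
python3 look.py spice3
```

```text
9.125 [0.6259 0.044  0.0635] [ 1.7997e+02 -1.0000e-02  8.4950e+01] 0.0443
side tcp px [285.9 157.8]
 crop origin 235 107 scale 4
top tcp px [234.9 140.6]
 crop origin 184 90 scale 4
```

View pics/v_spice3.png

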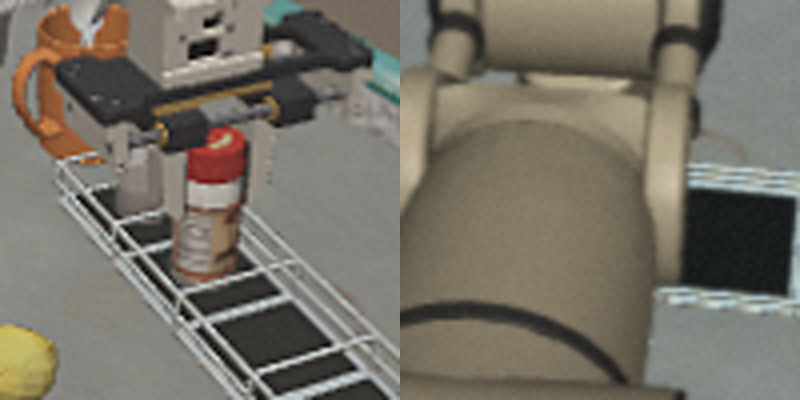

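The jar is inside bay_b with its foot near (204,275) and still leaning slightly, so I'll ease it down to contact.

move_arm(
  deltas=[
    {"x": 0, "y": 0, "z": 0.001, "wx": 0, "wy": 0, "wz": 0, "hand": 0.3},
    {"x": 0, "y": 0, "z": 0.002, "wx": 0, "wy": 0, "wz": 0, "hand": 0.3},
    {"x": 0, "y": 0, "z": 0.002, "wx": 0, "wy": 0, "wz": 0, "hand": 0.3},
  ],
)

```text
time: 9.6
tool_pos: [0.6261, 0.0441, 0.0628]
tool_rot: [3.14, -0.0, 1.483]
contact_force: [-3.5, 0.3, 8.7]
opening: 0.0439
```

move_arm(
  deltas=[
    {"x": 0, "y": 0, "z": 0, "wx": 0, "wy": 0, "wz": 0, "hand": 0.52},
    {"x": 0, "y": 0, "z": 0, "wx": 0, "wy": 0, "wz": 0, "hand": 0.6},
    {"x": 0, "y": 0, "z": 0, "wx": 0, "wy": 0, "wz": 0, "hand": 0.75},
    {"x": 0, "y": 0, "z": 0, "wx": 0, "wy": 0, "wz": 0, "hand": 0.85},
    {"x": 0, "y": 0, "z": -0.04, "wx": 0, "wy": 0, "wz": 0, "hand": 0.85},
    {"x": 0, "y": 0, "z": -0.08, "wx": 0, "wy": 0, "wz": 0, "hand": 0.85},
    {"x": 0, "y": 0, "z": -0.12, "wx": 0, "wy": 0, "wz": 0, "hand": 0.85},
    {"x": 0, "y": 0, "z": -0.12, "wx": 0, "wy": 0, "wz": 0, "hand": 0.85},
  ],
)

```text
time: 10.6
tool_pos: [0.6277, 0.0439, 0.1851]
tool_rot: [3.134, -0.0, 1.483]
contact_force: [0.0, 0.9, 0.3]
opening: 0.0779
```

```bash
python3 look.py spice4
```

```text
10.6 [0.6277 0.0439 0.1851] [ 1.7957e+02 -2.0000e-02  8.4960e+01] 0.0779
side tcp px [289.4 115.4]
 crop origin 239 65 scale 4
top tcp px [232.8 122.9]
 crop origin 182 72 scale 4
```

View pics/v_spice4.png

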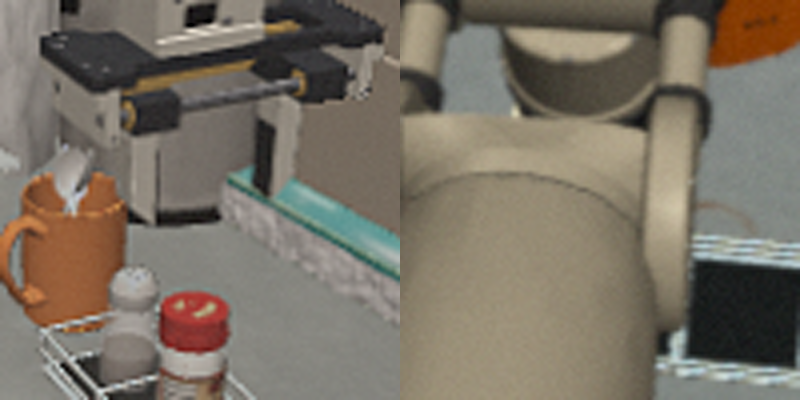

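Both are standing: the salt at (130,320) in bay_a and the red cap at (195,320) in bay_b of the side crop. Now the mill.

move_arm(
  deltas=[
    {"x": 0.036, "y": -0.034, "z": 0, "wx": 0, "wy": 0, "wz": 0, "hand": 0.95},
    {"x": 0.072, "y": -0.068, "z": 0, "wx": 0, "wy": 0, "wz": 0, "hand": 0.95},
    {"x": 0.108, "y": -0.102, "z": 0, "wx": 0, "wy": 0, "wz": 0, "hand": 0.95},
    {"x": 0.144, "y": -0.136, "z": 0, "wx": 0, "wy": 0, "wz": 0, "hand": 0.95},
    {"x": 0.18, "y": -0.17, "z": 0, "wx": 0, "wy": 0, "wz": 0, "hand": 0.95},
    {"x": 0.211, "y": -0.2, "z": 0, "wx": 0, "wy": 0, "wz": 0, "hand": 0.95},
    {"x": 0.211, "y": -0.2, "z": 0.03, "wx": 0, "wy": 0, "wz": 0, "hand": 0.95},
    {"x": 0.211, "y": -0.2, "z": 0.03, "wx": 0, "wy": 0, "wz": 0, "hand": 0.95},
  ],
)

```text
time: 11.7
tool_pos: [0.4428, 0.2712, 0.1484]
tool_rot: [-3.135, 0.003, 1.484]
contact_force: [-0.0, 0.2, 0.6]
opening: 0.087
```

```bash
python3 look.py mill1
```

```text
11.7 [0.4428 0.2712 0.1484] [-179.65    0.19   85.02] 0.087
side tcp px [184.8 111. ]
 crop origin 134 60 scale 4
top tcp px [136.1 200.7]
 crop origin 86 150 scale 4
```

View pics/v_mill1.png

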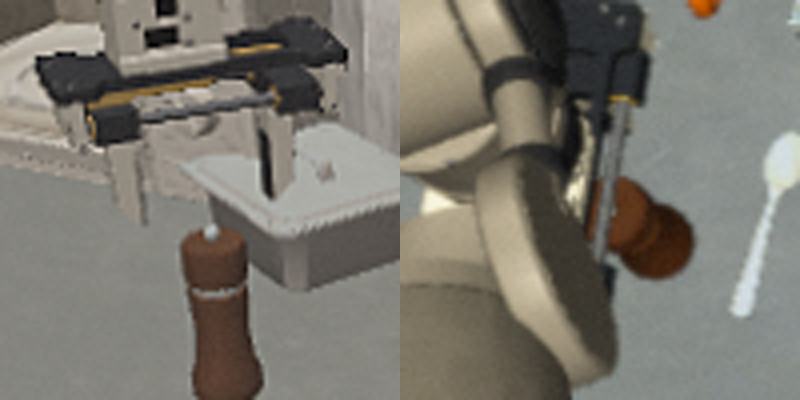

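In the side crop the tips are at (130,222) and (273,195), and the nut is at (212,231), a few mm to the right of the tips' midpoint. Correcting for that and going down.

move_arm(
  deltas=[
    {"x": -0.002, "y": 0.004, "z": 0.005, "wx": 0, "wy": 0, "wz": 0, "hand": 0.95},
    {"x": -0.002, "y": 0.004, "z": 0.035, "wx": 0, "wy": 0, "wz": 0, "hand": 0.95},
    {"x": -0.002, "y": 0.004, "z": 0.061, "wx": 0, "wy": 0, "wz": 0, "hand": 0.95},
    {"x": -0.002, "y": 0.004, "z": 0.061, "wx": 0, "wy": 0, "wz": 0, "hand": 0.7},
    {"x": -0.002, "y": 0.004, "z": 0.061, "wx": 0, "wy": 0, "wz": 0, "hand": 0.6},
    {"x": -0.002, "y": 0.004, "z": 0.061, "wx": 0, "wy": 0, "wz": 0, "hand": 0.4},
    {"x": -0.002, "y": 0.004, "z": 0.061, "wx": 0, "wy": 0, "wz": 0, "hand": 0.35},
    {"x": -0.002, "y": 0.004, "z": 0.061, "wx": 0, "wy": 0, "wz": 0, "hand": 0.35},
  ],
  grip_force=20,
)

```text
time: 12.8
tool_pos: [0.449, 0.2695, 0.0907]
tool_rot: [3.141, -0.0, 1.483]
contact_force: [-0.9, 0.4, 3.2]
opening: 0.0459
```

move_arm(
  deltas=[
    {"x": 0, "y": 0, "z": -0.03, "wx": 0, "wy": 0, "wz": 0, "hand": 0.35},
    {"x": -0.01, "y": 0.003, "z": -0.07, "wx": 0, "wy": 0, "wz": 0, "hand": 0.35},
    {"x": -0.05, "y": 0.016, "z": -0.075, "wx": 0, "wy": 0, "wz": 0, "hand": 0.35},
    {"x": -0.105, "y": 0.033, "z": -0.075, "wx": 0, "wy": 0, "wz": 0, "hand": 0.35},
    {"x": -0.16, "y": 0.051, "z": -0.075, "wx": 0, "wy": 0, "wz": 0, "hand": 0.35},
    {"x": -0.215, "y": 0.068, "z": -0.075, "wx": 0, "wy": 0, "wz": 0, "hand": 0.35},
    {"x": -0.265, "y": 0.084, "z": -0.075, "wx": 0, "wy": 0, "wz": 0, "hand": 0.35},
    {"x": -0.3, "y": 0.1, "z": -0.075, "wx": 0, "wy": 0, "wz": 0, "hand": 0.35},
  ],
)

```text
time: 13.8
tool_pos: [0.5222, -0.0405, 0.1652]
tool_rot: [-3.141, 0.0, 1.481]
contact_force: [0.2, -0.3, -2.1]
opening: 0.046
```

move_arm(
  deltas=[
    {"x": 0, "y": 0.03, "z": 0, "wx": 0, "wy": 0, "wz": 0, "hand": 0.35},
    {"x": 0, "y": 0.07, "z": 0, "wx": 0, "wy": 0, "wz": 0, "hand": 0.35},
    {"x": 0.001, "y": 0.097, "z": 0, "wx": 0, "wy": 0, "wz": 0, "hand": 0.35},
    {"x": 0.001, "y": 0.097, "z": 0, "wx": 0, "wy": 0, "wz": 0, "hand": 0.35},
  ],
)

```text
time: 14.3
tool_pos: [0.6198, -0.0459, 0.1643]
tool_rot: [-3.141, -0.0, 1.483]
contact_force: [-0.6, -0.3, -2.2]
opening: 0.0458
```

```bash
python3 look.py mill2
```

```text
14.3 [ 0.6198 -0.0459  0.1643] [-179.97   -0.     84.96] 0.0458
side tcp px [308.6 139.4]
 crop origin 258 89 scale 4
top tcp px [270.1 129.7]
 crop origin 220 79 scale 4
```

View pics/v_mill2.png

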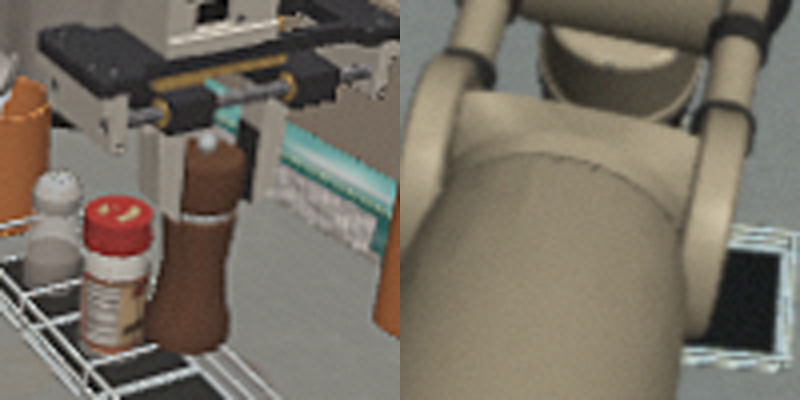

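The mill hangs over bay_c with its nut at (208,143) and foot at (187,335). It leans a little because it was gripped a few mm off its axis in y (true y is lower than my estimate). Lowering it until the mat squares it up. For the yellow jar I'll shift the grasp towards −y.

move_arm(
  deltas=[
    {"x": 0.003, "y": 0, "z": 0.03, "wx": 0, "wy": 0, "wz": 0, "hand": 0.35},
    {"x": 0.003, "y": 0, "z": 0.05, "wx": 0, "wy": 0, "wz": 0, "hand": 0.35},
    {"x": 0.003, "y": 0, "z": 0.058, "wx": 0, "wy": 0, "wz": 0, "hand": 0.35},
    {"x": 0.003, "y": 0, "z": 0.061, "wx": 0, "wy": 0, "wz": 0, "hand": 0.35},
    {"x": 0.003, "y": 0, "z": 0.063, "wx": 0, "wy": 0, "wz": 0, "hand": 0.35},
    {"x": 0.003, "y": 0, "z": 0.064, "wx": 0, "wy": 0, "wz": 0, "hand": 0.35},
    {"x": 0.003, "y": 0, "z": 0.064, "wx": 0, "wy": 0, "wz": 0, "hand": 0.35},
  ],
)

```text
time: 15.28
tool_pos: [0.6193, -0.0428, 0.1016]
tool_rot: [3.141, 0.0, 1.483]
contact_force: [0.5, 0.2, -1.9]
opening: 0.0461
```

move_arm(
  deltas=[
    {"x": 0, "y": 0, "z": 0.0015, "wx": 0, "wy": 0, "wz": 0, "hand": 0.35},
    {"x": 0, "y": 0, "z": 0.003, "wx": 0, "wy": 0, "wz": 0, "hand": 0.35},
    {"x": 0, "y": 0, "z": 0.003, "wx": 0, "wy": 0, "wz": 0, "hand": 0.35},
  ],
)

```text
time: 15.65
tool_pos: [0.6193, -0.0429, 0.0988]
tool_rot: [3.141, 0.0, 1.483]
contact_force: [-1.7, 0.3, 2.8]
opening: 0.0456
```

move_arm(
  deltas=[
    {"x": 0, "y": 0, "z": 0.0005, "wx": 0, "wy": 0, "wz": 0, "hand": 0.54},
    {"x": 0, "y": 0, "z": 0.0005, "wx": 0, "wy": 0, "wz": 0, "hand": 0.65},
    {"x": 0, "y": 0, "z": 0.0005, "wx": 0, "wy": 0, "wz": 0, "hand": 0.8},
    {"x": 0, "y": 0, "z": 0.0005, "wx": 0, "wy": 0, "wz": 0, "hand": 0.85},
    {"x": 0, "y": 0, "z": -0.03, "wx": 0, "wy": 0, "wz": 0, "hand": 0.85},
    {"x": 0, "y": 0, "z": -0.07, "wx": 0, "wy": 0, "wz": 0, "hand": 0.85},
    {"x": 0, "y": 0, "z": -0.11, "wx": 0, "wy": 0, "wz": 0, "hand": 0.98},
    {"x": 0, "y": 0, "z": -0.13, "wx": 0, "wy": 0, "wz": 0, "hand": 0.98},
  ],
)

```text
time: 16.65
tool_pos: [0.6199, -0.0429, 0.2309]
tool_rot: [3.138, 0.0, 1.483]
contact_force: [0.1, 0.2, 0.4]
opening: 0.0889
```

move_arm(
  deltas=[
    {"x": -0.04, "y": -0.021, "z": 0, "wx": 0, "wy": 0, "wz": 0, "hand": 1},
    {"x": -0.093, "y": -0.049, "z": 0, "wx": 0, "wy": 0, "wz": 0, "hand": 1},
    {"x": -0.146, "y": -0.077, "z": 0, "wx": 0, "wy": 0, "wz": 0, "hand": 1},
    {"x": -0.199, "y": -0.105, "z": 0, "wx": 0, "wy": 0, "wz": 0, "hand": 1},
    {"x": -0.252, "y": -0.133, "z": 0, "wx": 0, "wy": 0, "wz": 0, "hand": 1},
    {"x": -0.302, "y": -0.159, "z": 0, "wx": 0, "wy": 0, "wz": 0, "hand": 1},
    {"x": -0.302, "y": -0.159, "z": 0.05, "wx": 0, "wy": 0, "wz": 0, "hand": 1},
    {"x": -0.302, "y": -0.159, "z": 0.05, "wx": 0, "wy": 0, "wz": 0, "hand": 1},
  ],
)

```text
time: 17.65
tool_pos: [0.4322, -0.3285, 0.1754]
tool_rot: [-3.136, -0.005, 1.481]
contact_force: [-1.0, -0.3, -0.8]
opening: 0.0919
```

```bash
python3 look.py yel1
```

```text
17.65 [ 0.4322 -0.3285  0.1754] [-179.67   -0.29   84.87] 0.0919
side tcp px [324.5 242.4]
 crop origin 274 192 scale 4
top tcp px [391.9 206.5]
 crop origin 341 156 scale 4
```

View pics/v_yel1.png

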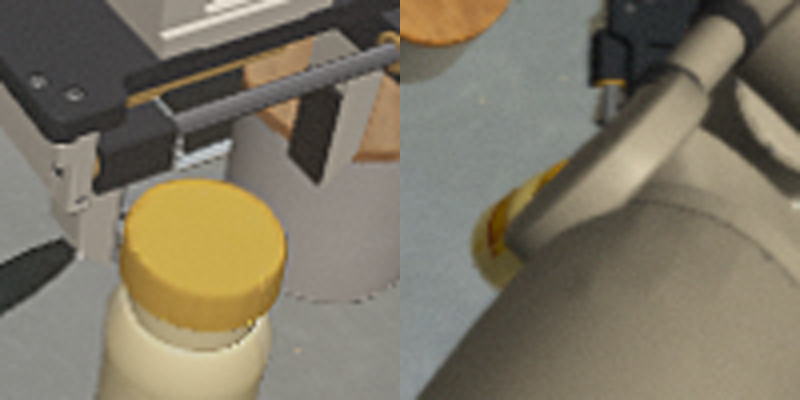

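The side crop shows the tips at about (95,255) and (320,180) and the lid top centred at (205,237). That is within about 2 mm of the expected spot (207,242), so I'll go straight down.

move_arm(
  deltas=[
    {"x": 0, "y": 0.001, "z": 0.01, "wx": 0, "wy": 0, "wz": 0, "hand": 1},
    {"x": 0, "y": 0.001, "z": 0.025, "wx": 0, "wy": 0, "wz": 0, "hand": 1},
    {"x": 0, "y": 0.001, "z": 0.047, "wx": 0, "wy": 0, "wz": 0, "hand": 1},
    {"x": 0, "y": 0.001, "z": 0.047, "wx": 0, "wy": 0, "wz": 0, "hand": 1},
    {"x": 0, "y": 0.001, "z": 0.047, "wx": 0, "wy": 0, "wz": 0, "hand": 0.8},
    {"x": 0, "y": 0.001, "z": 0.047, "wx": 0, "wy": 0, "wz": 0, "hand": 0.6},
    {"x": 0, "y": 0.001, "z": 0.047, "wx": 0, "wy": 0, "wz": 0, "hand": 0.5},
    {"x": 0, "y": 0.001, "z": 0.047, "wx": 0, "wy": 0, "wz": 0, "hand": 0.5},
  ],
  grip_force=25,
)

```text
time: 18.75
tool_pos: [0.4356, -0.3299, 0.1317]
tool_rot: [3.141, 0.001, 1.483]
contact_force: [0.3, 0.8, 2.2]
opening: 0.0628
```

move_arm(
  deltas=[
    {"x": 0, "y": 0, "z": -0.03, "wx": 0, "wy": 0, "wz": 0, "hand": 0.5},
    {"x": 0.01, "y": 0.001, "z": -0.065, "wx": 0, "wy": 0, "wz": 0, "hand": 0.5},
    {"x": 0.05, "y": 0.004, "z": -0.075, "wx": 0, "wy": 0, "wz": 0, "hand": 0.5},
    {"x": 0.1, "y": 0.008, "z": -0.075, "wx": 0, "wy": 0, "wz": 0, "hand": 0.5},
    {"x": 0.15, "y": 0.013, "z": -0.075, "wx": 0, "wy": 0, "wz": 0, "hand": 0.5},
    {"x": 0.19, "y": 0.03, "z": -0.075, "wx": 0, "wy": 0, "wz": 0, "hand": 0.5},
    {"x": 0.207, "y": 0.065, "z": -0.075, "wx": 0, "wy": 0, "wz": 0, "hand": 0.5},
    {"x": 0.209, "y": 0.1, "z": -0.075, "wx": 0, "wy": 0, "wz": 0, "hand": 0.5},
  ],
)

```text
time: 19.75
tool_pos: [0.5538, -0.1285, 0.2059]
tool_rot: [-3.14, -0.001, 1.485]
contact_force: [0.6, -0.3, -3.5]
opening: 0.0625
```

move_arm(
  deltas=[
    {"x": 0, "y": 0.03, "z": 0, "wx": 0, "wy": 0, "wz": 0, "hand": 0.5},
    {"x": 0, "y": 0.058, "z": 0, "wx": 0, "wy": 0, "wz": 0, "hand": 0.5},
    {"x": 0, "y": 0.058, "z": 0, "wx": 0, "wy": 0, "wz": 0, "hand": 0.5},
    {"x": 0, "y": 0.058, "z": 0, "wx": 0, "wy": 0, "wz": 0, "hand": 0.5},
  ],
)

```text
time: 20.25
tool_pos: [0.6101, -0.1352, 0.2053]
tool_rot: [-3.139, -0.001, 1.483]
contact_force: [0.1, -0.8, -3.8]
opening: 0.0627
```

```bash
python3 look.py yel2; python3 - <<'E'
import cv2
a=cv2.imread('pics/side_yel2.png')[100:240,235:400];cv2.imwrite('pics/v_yel2.png',cv2.resize(a,None,fx=4,fy=4,interpolation=cv2.INTER_CUBIC))
E
```

```text
20.25 [ 0.6101 -0.1352  0.2053] [-1.7986e+02 -3.0000e-02  8.4960e+01] 0.0627
side tcp px [333.3 141.7]
 crop origin 283 91 scale 4
top tcp px [309.1 127.9]
 crop origin 259 77 scale 4
```

View pics/v_yel2.png

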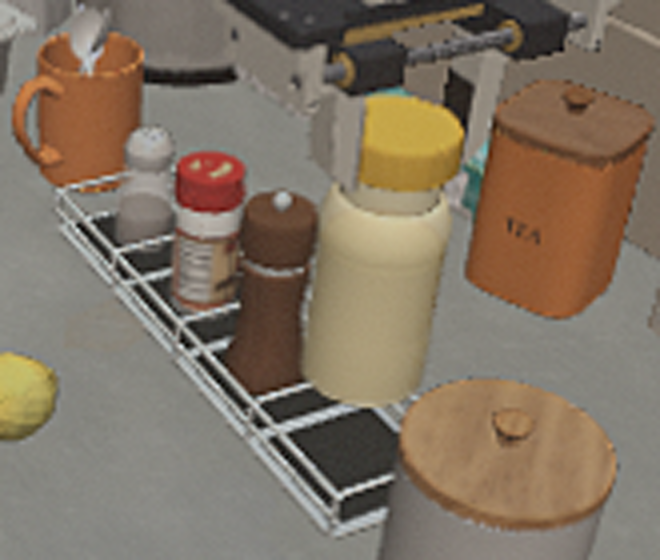

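The side view shows salt, spice and mill standing in bays a, b and c. The yellow jar hangs over bay_d with its foot centred at about (364,380) and its lid at (412,128). The image lean may be mostly perspective, so I'll check both that and the foot position by numbers.

```bash
python3 - <<'E'
from h import *
im=cv2.imread('pics/side_yel2.png')
h=.2053-.1317
X=np.array([.6101,-.1352])
for z in (.06+h,.03+h,.02+h):
    d=np.array([.8624,-.5062]);d/=np.linalg.norm(d)
    l,r=[proj('side',[*(X+s*.0345*d),z]) for s in(-1,1)]
    v=int(round((l[1]+r[1])/2))
    row=im[v,290:360].astype(int); hsv=cv2.cvtColor(im[v:v+1,290:360],cv2.COLOR_BGR2HSV)[0]
    m=np.where((hsv[:,1]>45)&(hsv[:,2]>70)&(hsv[:,0]>14)&(hsv[:,0]<36))[0]+290
    print(z,'row',v,'expected',l.round(1),r.round(1),'mask',m.min(),m.max(),len(m))
print('axis',proj('side',[*X,h]).round(1),proj('side',[*X,h+.16]).round(1))
E
```

```text
0.1336 row 171 expected [313.1 170.6] [344.8 170.7] mask 292 344 33
0.1036 row 182 expected [311.7 181.8] [342.7 181.9] mask 310 342 33
0.0936 row 186 expected [311.3 185.5] [342.  185.6] mask 310 341 32
axis [325.6 192.6] [335.2 129.3]
```

The edges agree within a pixel, so the jar is upright and centred. Lowering it into bay_d.

move_arm(
  deltas=[
    {"x": 0, "y": 0.001, "z": 0.025, "wx": 0, "wy": 0, "wz": 0, "hand": 0.5},
    {"x": 0, "y": 0.001, "z": 0.045, "wx": 0, "wy": 0, "wz": 0, "hand": 0.5},
    {"x": 0, "y": 0.001, "z": 0.055, "wx": 0, "wy": 0, "wz": 0, "hand": 0.5},
    {"x": 0, "y": 0.001, "z": 0.06, "wx": 0, "wy": 0, "wz": 0, "hand": 0.5},
    {"x": 0, "y": 0.001, "z": 0.063, "wx": 0, "wy": 0, "wz": 0, "hand": 0.5},
    {"x": 0, "y": 0.001, "z": 0.065, "wx": 0, "wy": 0, "wz": 0, "hand": 0.5},
    {"x": 0, "y": 0.001, "z": 0.065, "wx": 0, "wy": 0, "wz": 0, "hand": 0.5},
  ],
)

```text
time: 21.22
tool_pos: [0.6121, -0.1355, 0.1415]
tool_rot: [3.141, -0.0, 1.483]
contact_force: [-1.1, 0.7, -2.4]
opening: 0.0628
```

move_arm(
  deltas=[
    {"x": 0, "y": 0, "z": 0.001, "wx": 0, "wy": 0, "wz": 0, "hand": 0.5},
    {"x": 0, "y": 0, "z": 0.002, "wx": 0, "wy": 0, "wz": 0, "hand": 0.5},
    {"x": 0, "y": 0, "z": 0.002, "wx": 0, "wy": 0, "wz": 0, "hand": 0.5},
  ],
)

```text
time: 21.6
tool_pos: [0.6122, -0.1355, 0.1398]
tool_rot: [3.141, 0.0, 1.483]
contact_force: [-1.3, 0.7, 0.3]
opening: 0.0629
```

move_arm(
  deltas=[
    {"x": 0, "y": 0, "z": 0.001, "wx": 0, "wy": 0, "wz": 0, "hand": 0.5},
    {"x": 0, "y": 0, "z": 0.001, "wx": 0, "wy": 0, "wz": 0, "hand": 0.73},
    {"x": 0, "y": 0, "z": 0.001, "wx": 0, "wy": 0, "wz": 0, "hand": 0.85},
    {"x": 0, "y": 0, "z": 0.001, "wx": 0, "wy": 0, "wz": 0, "hand": 1},
    {"x": 0, "y": 0, "z": 0.001, "wx": 0, "wy": 0, "wz": 0, "hand": 1},
    {"x": 0, "y": 0, "z": -0.04, "wx": 0, "wy": 0, "wz": 0, "hand": 1},
    {"x": 0, "y": 0, "z": -0.08, "wx": 0, "wy": 0, "wz": 0, "hand": 1},
    {"x": 0, "y": -0.01, "z": -0.12, "wx": 0, "wy": 0, "wz": 0, "hand": 1},
  ],
)

```text
time: 22.6
tool_pos: [0.6021, -0.1347, 0.2602]
tool_rot: [3.142, -0.0, 1.483]
contact_force: [0.2, -0.2, 0.2]
opening: 0.0918
```

move_arm(
  deltas=[
    {"x": -0.02, "y": -0.04, "z": 0, "wx": 0, "wy": 0, "wz": 0, "hand": 1},
    {"x": -0.06, "y": -0.08, "z": 0, "wx": 0, "wy": 0, "wz": 0, "hand": 1},
    {"x": -0.1, "y": -0.12, "z": 0, "wx": 0, "wy": 0, "wz": 0, "hand": 1},
    {"x": -0.14, "y": -0.16, "z": 0, "wx": 0, "wy": 0, "wz": 0, "hand": 1},
    {"x": -0.19, "y": -0.19, "z": 0, "wx": 0, "wy": 0, "wz": 0, "hand": 1},
    {"x": -0.23, "y": -0.2, "z": 0, "wx": 0, "wy": 0, "wz": 0, "hand": 1},
    {"x": -0.27, "y": -0.2, "z": 0, "wx": 0, "wy": 0, "wz": 0, "hand": 1},
    {"x": -0.27, "y": -0.2, "z": 0, "wx": 0, "wy": 0, "wz": 0, "hand": 1},
  ],
)

```text
time: 23.6
tool_pos: [0.3782, -0.3883, 0.2587]
tool_rot: [-3.141, 0.0, 1.48]
contact_force: [0.2, 0.0, 0.7]
opening: 0.0918
```

```bash
python3 look.py end; python3 - <<'E'
import cv2,numpy as np
f=lambda p,a:cv2.resize(cv2.imread(p)[a[0]:a[1],a[2]:a[3]],(400,400),interpolation=cv2.INTER_CUBIC)
cv2.imwrite('pics/v_end.png',np.hstack([f('pics/side_end.png',(90,240,220,370)),f('pics/top_end.png',(80,230,180,330))]))
E
```

```text
23.6 [ 0.3782 -0.3883  0.2587] [-1.7999e+02  1.0000e-02  8.4770e+01] 0.0918
side tcp px [329.8 240.5]
 crop origin 279 190 scale 4
top tcp px [434.6 225.1]
 crop origin 384 175 scale 4
```

View pics/v_end.png

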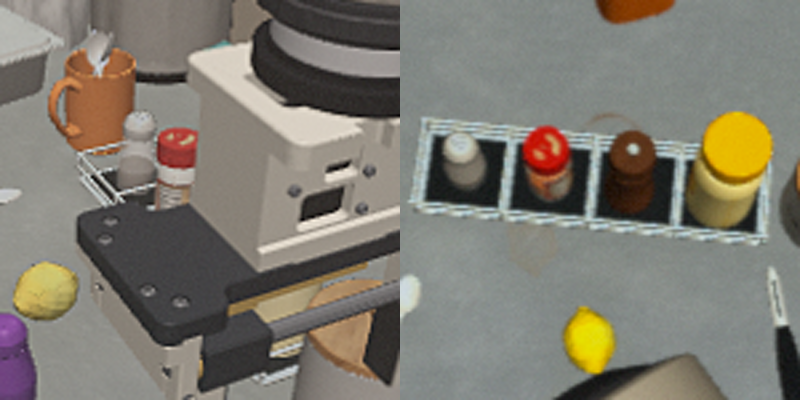

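The top view shows all four standing in bays a–d in order: salt (462,150), red cap (547,150), mill (632,155), yellow lid (735,145). The arm is clear. As a last check, I'll compare the top positions with the placements to rule out any tilt.

```bash
python3 - <<'E'
from h import *
T=cv2.imread('pics/top_end.png')
for n,lo,hi,bx,z,e in [('yellow',(18,150,120),(32,255,255),(290,115,330,150),.168,(.612,-.1355)),('red',(0,150,80),(8,255,255),(220,120,250,152),.112,(.626,.044))]:
    b=blobs(T,lo,hi,bx)[0];print(n,b,plane('top',b[1:3],z).round(4),'expected',e)
g=lambda x,y:(180+(x-400)*150/400,80+y*150/400)
print('mill',plane('top',g(633,148),.139).round(4),'exp .619 -.043')
print('salt',plane('top',g(461,146),.094).round(4),'exp .6347 .131')
E
```

```text
yellow (560, np.float64(306.2), np.float64(134.9), (293, 122, 27, 28)) [ 0.6065 -0.133   0.168 ] expected (0.612, -0.1355)
red (231, np.float64(234.4), np.float64(136.7), (226, 127, 18, 19)) [0.6195 0.0431 0.112 ] expected (0.626, 0.044)
mill [ 0.6141 -0.0402  0.139 ] exp .619 -.043
salt [0.6303 0.1262 0.094 ] exp .6347 .131
```

All four read about 5 mm low in x, so that is a camera bias and not a tilt. Handing in.

```bash
python3 -c "
from cell import robot
print(robot.hand_in())"
```

```text
the job is handed in; nothing more can be done
None
```

All four containers are standing in the rack in height order: salt shaker in bay_a beside the mug, spice jar in bay_b, pepper mill in bay_c and yellow jar in bay_d. The job took about 24 s of robot time, and no contact reading went above about 9 N.

**Last checks:** The final top view shows each container standing in its own bay, with the gripper open and clear of everything.

**What disagreed:**
- **Position offset:** The container tops read 4–7 mm low in x compared with where I released them. All four were off the same way, and a similar offset showed when I picked them up. I took it as camera bias, not tilt, because all four look upright.
- **Lean while carrying:** The spice jar and mill looked slightly tilted in the side view. I worked out that this was mostly perspective, though the spice jar may have leaned about 2° in the grip.
- **Final side view:** The arm blocked the mill and yellow jar in the last side picture. Their final state is confirmed from the top view only, apart from a side view of the mill standing in its bay earlier.

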